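# Clamp and lock the grinding jar in the inclined mill

## Robot

A 6-joint arm with a two-finger parallel gripper is mounted at the origin on a cart in front of the work surface, level with it; the furniture and walls round the work are solid. World frame = base frame: x ahead of the robot, y to its left, z up, the work surface at z = 0. Lengths are in m, angles in rad, forces in N, time in s.
With the tool pointing down it reaches from about 0.375 to 0.975 m from the base axis. Payload 3.8 kg.
Tool frame: the origin (TCP) lies midway between the tips of the shut fingers; the grasp point (between the pads) lies 19 mm behind it; z points along the fingers, y is the line along which they close (so a half turn about z gives the same grasp; the last joint's range is limited). The gripper opens to 85 mm and grips with 20 to 120 N. Pads are 22 mm wide; open, the fingers measure 114 mm over their backs; the gripper's body (76 mm by 85 mm) begins 54 mm behind the grasp point. The pads swing forward as they close: fully open they stand 13 mm farther back than shut.
Start: joints at [-1.217, 0.264, 1.604, -0, 1.274, -0.037], TCP at [0.257, -0.624, 0.211] pointing down, gripper open.
Joint ranges: [-2.63, 2.63], [-0.94, 2.18], [0.31, 2.57], [-1.31, 4.45], [0, 2.66], [-2.55, 2.55]. Speed limits (rad/s): [2.57, 2.57, 3.14, 3.14, 3.14, 3.14].

## Interface

Orientations are given as a rotation vector (axis times angle).
In Python, from workcell import bot gives the robot as it stands.
- The arm moves only by the tool servo_tool, never from a script. Its argument "series" is a list of rows, each a list of 7 numbers: the shift along the world's x, y, z in units of 0.15 m (1.0 is 0.15 m), then the turn, a rotation vector about the world's x, y, z in units of 180 degrees (1.0 is 180 degrees), then the closure, from 0 (fully open) to 1 (shut). A call has 1 to 20 rows; each row is the pose to reach, as a shift and turn from the pose commanded when the call began, turning the shorter way round; what a row does not reach only later rows make up. A row lasts 1/10 s, in which the tool goes at most 50 mm and 8.59 degrees, less where a joint would pass 70% of its speed; a pose out of reach is approached as far as the arm can. A call with a number of a shift or a turn outside -1 to 1 is refused whole. A call with a gripper value outside its range is refused whole. The fingers move at their own pace and stop on an object; "newtons" is the grip in N (left out, the last holds). Time passes only in rows, so rows that repeat a pose let the fingers close. It gives the time, the measured TCP pose, the force, the opening and the grip force at its end, in the units of the state.
- bot.read_state(): the state, without advancing time (a new reading comes with each control period).
- bot.read_camera(name): name is "scene" or "top" or "wrist"; returns the picture (400x640x3 uint8, red, green, blue); there is no depth.
- bot.camera_info(name): a dict with "vertical_fov" (degrees; the focal length in pixels is half the picture's height over the tangent of half this angle, whatever the lens; pixels are square), "cx", "cy" (the principal point, pixels), "R" (3x3) and "t" (3): a world point X has camera coordinates R X + t. Camera axes: x right, y down, z forward; pixel columns grow to the right and rows downward; lengths in m; the calibration is good to about 2 mm. The wrist camera is an equidistant fisheye: a pixel r from the principal point sees the ray r / f radians off the axis. A picture is of the moment at which its call begins: read the wrist's pose just before it. camera_info takes no time and is no camera call; for the wrist camera it gives the pose at the moment of the call.
- bot.finish_job(): hands the job in; it is judged then, once.
Trained networks look in the newest picture that a camera, given by its name, has taken for a name from the list of things; names that differ only in an ending like _2 or _b are one class to them, and where a whole thing is asked for, a point or a joint stands for the part that bears it (a point fixed in the world has none). Each returns a list of dicts, best first, with "score" (0 to 1); they miss things now and then, are a little off and sometimes report something else, mostly with a low value. They report only what shows in the picture. A call takes as long as a camera call.
- bot.recognise(target, camera): "box" ([left, top, right, bottom] as shares, 0 to 1, of the picture: columns of its width, rows of its height, round what is visible of it).
- bot.trace(target, camera): "mask" (400x640 bool, what is visible of it) and "box" ([left, top, right, bottom] as shares, 0 to 1, of the picture: columns of its width, rows of its height, round what is visible of it).
- bot.mark_of(target, camera): "at" ([row, column] as shares, 0 to 1, of the picture: columns of its width, rows of its height: a listed point, or the origin of a listed thing).
The state is a dict: "time": time; "q": joint angles; "joint_vel": joint speeds; "joint_torque": joint torques, N m; "tool_pos": TCP position; "tcp_rot": TCP orientation; "wrist_force": force on the tool from outside, world axes, zero at the start; "torque": the same for the moment, N m; "width": opening from 0.0 (shut) to 1.0 (fully open); "grip_force": force on a finger pad.
Only numpy, scipy, OpenCV 4.12 (cv2) and the standard library are available. Lean on these libraries where they do the work, as an engineer would, in place of code of your own. Each camera call takes 0.05 s, during which the arm holds its last target. There are 200 camera calls.

## Task

The grinding jar already stands in the mill. Turn the crank clockwise until the clamping screw is firm on the jar's lid, go on only as far as the next collar slot that lines up with the lock bolt (no backing off to the last one), and slide the bolt fully home in it. Do not grind the lid round by screwing on past that, leave the bottles and the timer where they stand, and let go of everything.

Things in the scene. Friction and masses are not known exactly. Their poses are not given: they have to be found in the camera images.
- mill: Bench mill, white housing 205 x 170 x 50 mm, fixed. Origin under the housing, on the bench; x points from its front (display and keys) to its rear, y to its left, z up. Its jar station leans 30 degrees to the front: the clamping screw's axis points away from the jar along (-0.5, 0, 0.866) in these axes. A yoke (two posts and a 156 mm crossbeam along y) carries the screw over the jar.
- crank: Steel crank on the screw. Origin on the leaning axis, level with the arm's top face; z along the axis away from the jar, x along the arm to its handle 50 mm out (a counterweight reaches 48 mm the other way). Clockwise seen from above (+z) screws down, starting 1 to 2.2 turns short of firm. The crank keeps its height: the screw slides in its hub. It stays where it is let go.
- handle_mid (a point): Middle of the crank's black revolving handle, 20 mm thick and 58 mm long, which stands on the arm's outer end parallel to the screw's axis; this point is 31 mm above the arm's top face. The handle spins freely about itself, so a grip on it can keep its direction while the crank goes round.
- jar_lid: Lid of the steel jar below the screw, dark and knurled, 77 mm across. Origin on the leaning axis at the lid's top, z along the axis. How far the screw's foot stands from it is hidden in its boss. Free, the crank takes 1 to 2 N at the handle; once the foot grips the lid, the lid is dragged round with the crank against a steady 10 to 12 N: that is firm. Turned back, the crank leaves it.
- lid_port (a point): Small brass port (11 mm) on the lid, 27 mm from its middle, at any angle at the start. It stays still until the screw is firm and goes round with the crank from there; more than about 135 degrees of that ruins the seal.
- collar (a point): Centre of the steel castellated collar under the crank arm (turns with it, same axes), 62 mm across, with six slots 12 mm wide, 28 mm high, 60 degrees apart, lying 30, 90, 150... degrees from the arm's direction. So a slot faces the lock bolt whenever the arm points straight up the slope (to the mill's rear), straight down it, or 60 degrees to either side of those.
- bolt_knob_mid (a point): Middle of the black knob of the captive lock bolt, 17 mm thick and 32 mm tall, standing parallel to the screw's axis off the right (-y of the mill) end of the crossbeam, 105 mm from the axis when drawn back. A stem of 12 mm joins it to the bolt, 28 mm beneath this point, which is 8 mm thick with a round nose and slides along the mill's y; +y drives it into the collar.
- lock_bolt (a joint): Travel of the lock bolt (m): 0 to 0.002 drawn back, 0.017 fully home in a slot (its stop). Against the solid part of the collar it stops at about 0.008. It slides against about 2 N and stays where it is left; it enters a slot that stands within about 3 degrees of true.
- bottle_buffer: Bystander: reagent bottle with a screw cap, 56 mm across, 103 mm tall, left of the mill. Origin under it.
- bottle_small: Bystander: small round bottle with a white cap, 34 mm across, 68 mm tall, right of the mill. Origin under it.
- bench_timer: Bystander: white digital timer, 60 x 68 x 18 mm, lying right of the mill. Origin under it.

How it is judged:
By the outcome, as a careful person would: the job done as asked, in the order asked, and still so for the second after the job is handed in, with the robot touching nothing.
It also fails if it takes over 61 s, if anything falls off the work surface, if the arm or the gripper's body presses on something with over 40 N, if the wrist force passes 120 N, or if a joint passes its speed limit or range.

## Working session

There is one attempt and no reset: what is moved stays moved. The work goes in short steps, Python scripts to look and compute and a tool call to move; the robot and the scene stay as the last step left them, time stands still between calls to the robot, and variables do not carry over. Pictures are saved under pics/ and viewed, at most 10 in all, crops included, and the job is handed in when it is done.

Besides the shell and the picture viewer there is one more tool, called after "Emit:" as name(argument=value, ...) on one line, values as JSON. servo_tool: Moves the arm, as the interface text tells. Shifts and turns lie within -1 to 1; 1 stands for 0.15 m of shift or 180 degrees of turn. Its arguments: {"type":"object","properties":{"series":{"type":"array","items":{"type":"array","items":{"type":"number"}}},"newtons":{"type":"number"}},"required":["series"]}

```bash
mkdir -p pics; ls; cat > h.py <<'E'
import numpy as np, cv2
from workcell import bot
from scipy.spatial.transform import Rotation as Rn
from scipy.optimize import least_squares
def proj(X,c):
    i=bot.camera_info(c) if isinstance(c,str) else c
    p=np.array(i["R"])@np.asarray(X,float)+np.array(i["t"]); f=200/np.tan(np.radians(i["vertical_fov"])/2)
    return np.array([i["cx"]+f*p[0]/p[2], i["cy"]+f*p[1]/p[2]])
def mark(n,c):
    r=bot.mark_of(n,c)
    return [(round(d["score"],2),round(d["at"][1]*640,1),round(d["at"][0]*400,1)) for d in r[:3]]
E
python3 - <<'E'
from h import *
for c in ["scene","top"]:
    im=bot.read_camera(c); cv2.imwrite(f"pics/{c}0.png",im[:,:,::-1])
    i=bot.camera_info(c); print(c,i)
    for n in ["mill","crank","handle_mid","jar_lid","lid_port","collar","bolt_knob_mid","bottle_buffer","bottle_small","bench_timer"]:
        print(n,mark(n,c))
s=bot.read_state(); print(s["time"],s["tool_pos"],s["tcp_rot"])
E
```

```text
pics
scene {'vertical_fov': 51.10226579469573, 'cx': 323.2896628985104, 'cy': 207.17087763234366, 'R': array([[-0.88223669, -0.47075405, -0.00700315],
       [-0.30410703,  0.58115404, -0.754837  ],
       [ 0.35941248, -0.66381519, -0.65587504]]), 't': array([0.41042338, 0.39684775, 0.80944911])}
mill [(0.58, 327.5, 271.3)]
crank [(0.71, 329.6, 199.2)]
handle_mid [(0.59, 327.3, 267.9), (0.48, 319.2, 175.9)]
jar_lid [(0.65, 327.5, 213.9)]
lid_port []
collar [(0.83, 331.2, 205.0), (0.35, 320.4, 175.0), (0.28, 374.1, 196.8)]
bolt_knob_mid [(0.67, 264.2, 258.9), (0.57, 375.0, 198.2)]
bottle_buffer [(0.37, 329.4, 197.5)]
bottle_small []
bench_timer [(0.67, 402.1, 241.5), (0.38, 317.7, 176.2)]
top {'vertical_fov': 49.71588437165218, 'cx': 317.8214440884584, 'cy': 202.46729138104223, 'R': array([[-0.01659609, -0.99986142,  0.0013068 ],
       [-0.99065212,  0.01626621, -0.13543922],
       [ 0.13539919, -0.00354234, -0.9907848 ]]), 't': array([-0.15720333,  0.57317257,  0.95077546])}
mill [(0.98, 305.3, 224.0)]
crank [(0.58, 291.8, 222.6)]
handle_mid [(0.7, 290.9, 198.3)]
jar_lid [(0.76, 313.9, 208.9), (0.7, 298.8, 217.2)]
lid_port [(0.63, 322.0, 199.2)]
collar [(0.86, 299.2, 216.4), (0.57, 377.4, 280.4)]
bolt_knob_mid [(0.71, 331.0, 267.1)]
bottle_buffer [(0.76, 283.3, 153.0)]
bottle_small [(0.55, 320.9, 290.8)]
bench_timer [(0.84, 381.8, 280.7)]
1.1 [ 0.25713259 -0.62410597  0.21100354] [3.08179493e+00 6.09875236e-01 6.50578765e-05]
```

```bash
python3 - <<'E'
import cv2
a=cv2.imread("pics/scene0.png")[110:330,200:460]; b=cv2.imread("pics/top0.png")[110:330,220:420]
cv2.imwrite("pics/s1.png",cv2.resize(a,None,fx=2.7,fy=2.7,interpolation=cv2.INTER_CUBIC))
cv2.imwrite("pics/t1.png",cv2.resize(b,None,fx=2.7,fy=2.7,interpolation=cv2.INTER_CUBIC))
E
```

```text
(no output)
```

View pics/s1.png

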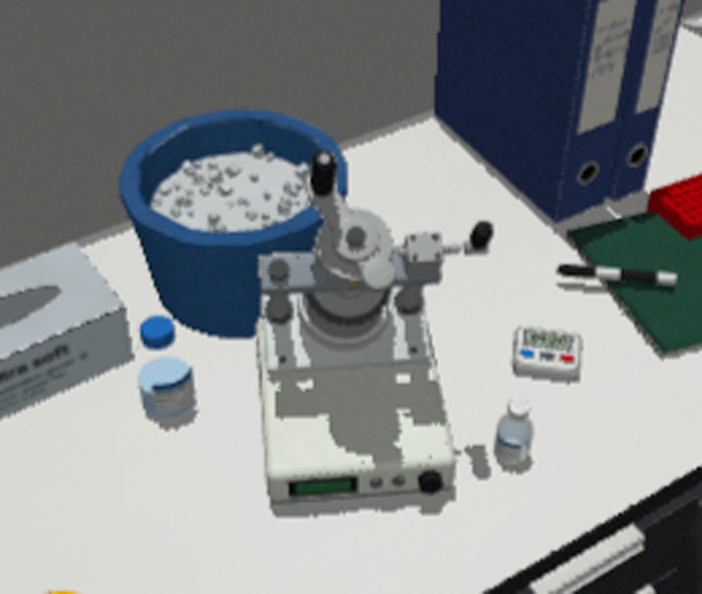

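View pics/t1.png

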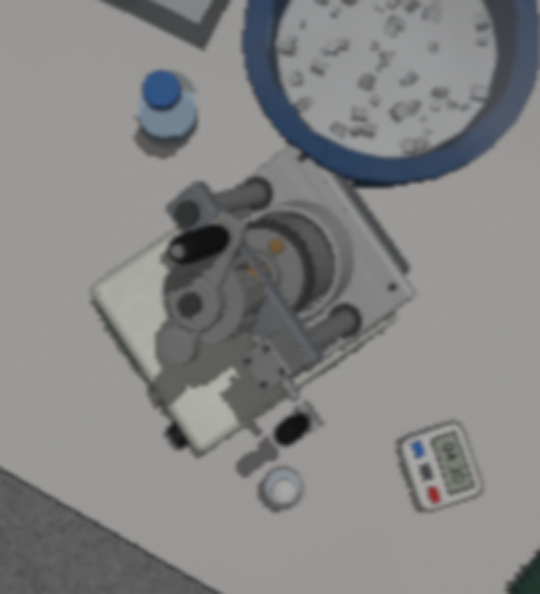

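The scene crop shows the handle at about (319,174) and the knob at (378,197), in full-picture pixels. The top crop shows the handle at (294,200), the knob at (328,268) and the port at (322,200). An ice bucket stands behind the mill. Next I fit the mill's pose.

```bash
cat > fit.py <<'E'
from h import *
I={c:bot.camera_info(c) for c in ["scene","top"]}
A=np.array([-.5,0,.866025]); U=np.array([.866025,0,.5]); Y=np.array([0,1.,0])  # axis, upslope, left
def model(p):
    x,y,yaw,cx,cz,th,kh,hh=p
    R=Rn.from_euler("z",yaw).as_matrix(); o=np.array([x,y,0]); C=np.array([cx,0,cz])
    w=lambda v:o+R@np.asarray(v)
    h=C+.05*(np.cos(th)*U+np.sin(th)*Y)+.031*A
    return dict(mill=o,crank=w(C),handle=w(h),knob=w(C-.105*Y+kh*A),hl=w([-hh,.085,.05]),hr=w([-hh,-.085,.05]),
      bl=w([-hh,.085,0]),br=w([-hh,-.085,0]))
obs=[("top","handle",292.5,199.3,1),("scene","handle",319.2,174.8,1),("top","knob",329.5,267.8,1),("scene","knob",377.5,197.3,1),
 ("top","hl",255.2,217.4,1.5),("top","hr",294,277.4,1.5),("scene","bl",300.7,295.2,1.5),("scene","br",367.4,287.8,1.5),
 ("top","mill",305.3,224,2),("top","crank",291.8,222.6,1),("scene","crank",329.6,199.2,1.5)]
def res(p):
    m=model(p); r=[(proj(m[n],I[c])-[u,v])/s for c,n,u,v,s in obs]
    return np.concatenate(r+[[ (p[7]-.1025)/.001]])
if __name__=="__main__":
    best=min((least_squares(res,[.6,0,-.6,0,.2,t0,-.01,.1025],loss="soft_l1") for t0 in (0,1.5,3,4.5)),key=lambda r:r.cost)
    p=best.x; print(best.cost,p.round(4),np.degrees(p[[2,5]])); print(np.array(best.fun[:-1]).reshape(-1,2).round(1).tolist())
    for k,v in model(p).items(): print(k,v.round(4))
    np.save("p.npy",p)
E
python3 fit.py
```

```text
9.446999582570065 [ 0.5301 -0.1526 -0.9678 -0.041   0.2548  0.5057 -0.0161  0.1022] [-55.4530463   28.97281125]
[[0.1, 0.6], [-0.4, 0.2], [0.1, 0.0], [0.4, 0.1], [-1.3, -1.4], [1.7, 0.1], [-0.9, 1.7], [0.5, 2.2], [3.4, -1.1], [-0.1, -0.6], [1.2, -0.5]]
mill [ 0.5301 -0.1526  0.    ]
crank [ 0.5068 -0.1188  0.2548]
handle [ 0.5394 -0.1235  0.3036]
knob [ 0.4249 -0.185   0.2409]
hl [ 0.5421 -0.0202  0.05  ]
hr [ 0.4021 -0.1166  0.05  ]
bl [ 0.5421 -0.0202  0.    ]
br [ 0.4021 -0.1166  0.    ]
```

```bash
cat >> h.py <<'E'
def delta(posT,RT,st=None):
    st=st or bot.read_state(); R0=Rn.from_rotvec(st["tcp_rot"])
    return ((np.asarray(posT)-st["tool_pos"])/.15).round(3), ((RT*R0.inv()).as_rotvec()/np.pi).round(4)
def frame(yaw):
    M=Rn.from_euler("z",yaw).as_matrix()
    return M@[-.5,0,.866025], M@[.866025,0,.5], M@[0,1.,0]
E
python3 - <<'E'
from h import *
p=np.load("p.npy"); A,U,Y=frame(p[2]); s=bot.read_state(); R0=Rn.from_rotvec(s["tcp_rot"]); z0=R0.as_matrix()[:,2]
print("tool axes\n",R0.as_matrix().round(3),"A",A.round(3),"U",U.round(3),"Y",Y.round(3))
v=np.cross(z0,-A); a=np.arcsin(np.linalg.norm(v)); RT=Rn.from_rotvec(v/np.linalg.norm(v)*a)*R0
print(RT.as_matrix().round(3)); np.save("RT0.npy",RT.as_matrix())
h=np.array([.5394,-.1235,.3036])
print(delta(h+.12*A,RT), (h+.12*A).round(3))
i=bot.camera_info("wrist"); print(i, "cam center",-np.array(i["R"]).T@i["t"])
E
```

```text
tool axes
 [[ 0.925  0.381  0.   ]
 [ 0.381 -0.925 -0.   ]
 [ 0.     0.    -1.   ]] A [-0.284  0.412  0.866] U [ 0.491 -0.713  0.5  ] Y [0.824 0.567 0.   ]
[[ 0.909  0.307  0.284]
 [ 0.404 -0.817 -0.412]
 [ 0.105  0.489 -0.866]]
(array([1.655, 3.667, 1.31 ]), array([-0.1373, -0.0945, -0.    ])) [ 0.505 -0.074  0.408]
{'vertical_fov': 65.70646984690485, 'cx': 316.8870400227195, 'cy': 197.17794223277872, 'R': array([[ 3.80104734e-01, -9.24943355e-01,  4.25764735e-04],
       [-8.90664721e-01, -3.65893725e-01,  2.69885414e-01],
       [-2.49472936e-01, -1.02963937e-01, -9.62892352e-01]]), 't': array([-0.67466972, -0.03554596,  0.37833858])} cam center [ 0.31917085 -0.59808209  0.37417991]
```

Emit:
servo_tool(series=[[0.05,0.2,0.3,-0.03,-0.02,0,0],[0.1,0.35,0.6,-0.06,-0.04,0,0],[0.2,0.65,0.9,-0.1,-0.07,0,0.3],[0.3,1,1,-0.137,-0.0945,0,0.45]])

```text
time: 1.5
tool_pos: [0.2966, -0.4985, 0.3575]
tcp_rot: [2.585, 0.509, 0.286]
wrist_force: [0.2, 0.7, 0.8]
width: 0.696
grip_force: 0.0
```

Emit:
servo_tool(series=[[0.15,0.33,0.1,0,0,0,0.45],[0.3,0.66,0.2,0,0,0,0.45],[0.45,1,0.3,0,0,0,0.45],[0.45,1,0.3,0,0,0,0.45]])

```text
time: 1.9
tool_pos: [0.3642, -0.3433, 0.3989]
tcp_rot: [2.593, 0.516, 0.287]
wrist_force: [0.9, -0.1, 0.4]
width: 0.549
grip_force: 0.0
```

```bash
python3 - <<'E'
from h import *
RT=Rn.from_matrix(np.load("RT0.npy")); p=np.load("p.npy"); A,U,Y=frame(p[2]); h=np.array([.5394,-.1235,.3036])
print(delta(h+.10*A,RT)); s=bot.read_state(); print(s["time"],s["tool_pos"],s["q"],s["width"],s["wrist_force"])
E
```

```text
(array([ 0.979,  1.74 , -0.058]), array([ 0.0005,  0.0013, -0.0009]))
1.9 [ 0.36420602 -0.34333651  0.39892253] [-0.71612221 -0.5000642   2.04039529 -0.13770107  1.09098359  0.49342858] 0.5486430065132437 [ 0.87555537 -0.05083933  0.39803439]
```

Emit:
servo_tool(series=[[0.2,0.3,0.05,0,0,0,0.45],[0.4,0.6,0.05,0,0,0,0.45],[0.6,0.9,0.05,0,0,0,0.45],[0.6,0.9,0.05,0,0,0,0.45]])

```text
time: 2.3
tool_pos: [0.4556, -0.2065, 0.4038]
tcp_rot: [2.597, 0.523, 0.286]
wrist_force: [-0.9, -0.8, 0.5]
width: 0.551
grip_force: 0.0
```

```bash
cat > look.py <<'E'
from h import *
import sys,json
def look(tag,names):
    i=bot.camera_info("wrist"); im=bot.read_camera("wrist"); cv2.imwrite(f"pics/w{tag}.png",im[:,:,::-1])
    m={n:mark(n,"wrist") for n in names}; s=bot.read_state()
    json.dump(dict(i={k:np.asarray(v).tolist() for k,v in i.items()},m=m),open(f"w{tag}.json","w"))
    print(s["time"],s["tool_pos"],s["q"].round(3) if hasattr(s["q"],"round") else s["q"]); print(m)
look(sys.argv[1],sys.argv[2].split(","))
E
python3 look.py 1 crank,handle_mid,bolt_knob_mid,collar,lid_port
```

```text
2.6 [ 0.45231201 -0.21232689  0.40366438] [-0.243 -0.43   1.989 -0.364  1.199  1.005]
{'crank': [(0.89, 180.0, 121.0), (0.37, 208.7, 219.1)], 'handle_mid': [(0.8, 206.3, 79.2)], 'bolt_knob_mid': [(0.88, 208.0, 218.6)], 'collar': [(0.6, 214.6, 116.9)], 'lid_port': [(0.74, 230.5, 103.1)]}
```

View pics/w1.png

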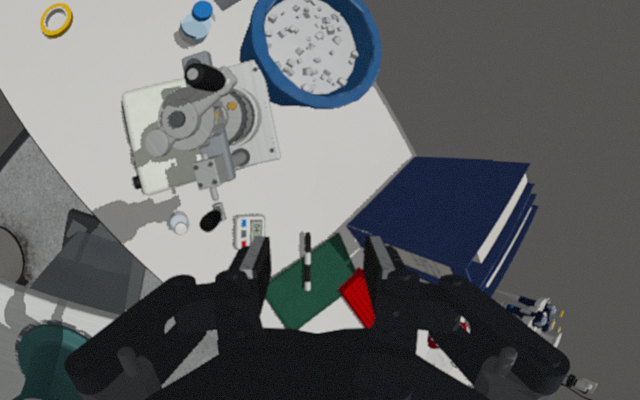

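The wrist view shows the handle at (206,77), the crank hub at (178,119), the bolt knob at (211,218) and the port at (231,104). Next I refit with these.

```bash
cat > fit2.py <<'E'
from fit import *
import json,sys
def fproj(X,i):
    p=np.array(i["R"])@X+np.array(i["t"]); f=200/np.tan(np.radians(i["vertical_fov"])/2)
    r=np.hypot(p[0],p[1]); t=np.arctan2(r,p[2]); return np.array([i["cx"]+f*t*p[0]/r,i["cy"]+f*t*p[1]/r])
W=[json.load(open(f"w{t}.json")) for t in sys.argv[1].split(",")]
use=[("handle_mid","handle",1),("bolt_knob_mid","knob",1),("crank","crank",1)]
def res2(p):
    m=model(p); r=[res(p)]
    for w in W:
        for n,k,s in use:
            if w["m"].get(n): r.append((fproj(m[k],w["i"])-w["m"][n][0][1:])/s)
    return np.concatenate(r)
b=least_squares(res2,np.load("p.npy"),loss="soft_l1"); p=b.x
J=np.linalg.inv(b.jac.T@b.jac)**1 if 0 else np.sqrt(np.diag(np.linalg.inv(b.jac.T@b.jac)))
print(b.cost,p.round(4),np.degrees(p[[2,5]]),"sd",J.round(4)); k=res(p).size
print(res(p)[:-1].reshape(-1,2).round(1).tolist()); print(b.fun[k:].reshape(-1,2).round(1).tolist())
for n,v in model(p).items(): print(n,v.round(4))
np.save("p2.npy",p)
E
python3 fit2.py 1
```

```text
15.521685691920794 [ 0.5295 -0.1529 -0.9845 -0.04    0.2527  0.4811 -0.015   0.1022] [-56.40874602  27.56518614] sd [0.0022 0.0032 0.0219 0.0037 0.0024 0.0314 0.0054 0.001 ]
[[1.6, 0.8], [0.2, 0.3], [-0.5, 0.5], [0.5, 0.8], [-1.2, -1.9], [1.1, 0.1], [-1.2, 1.4], [0.3, 2.5], [3.5, -1.0], [0.4, -0.8], [1.1, -0.2]]
[[-0.5, -0.3], [3.6, 0.8], [-0.4, -1.9]]
mill [ 0.5295 -0.1529  0.    ]
crank [ 0.5074 -0.1197  0.2527]
handle [ 0.5393 -0.1259  0.3017]
knob [ 0.424  -0.184   0.2397]
hl [ 0.5437 -0.0208  0.05  ]
hr [ 0.4021 -0.1148  0.05  ]
bl [ 0.5437 -0.0208  0.    ]
br [ 0.4021 -0.1148  0.    ]
```

```bash
python3 - <<'E'
from h import *
R=np.load("RT0.npy"); RT=Rn.from_matrix(R); p=np.load("p2.npy"); A,U,Y=frame(p[2]); c=np.array([.5074,-.1197,.2527])
print(delta(c+.13*A-.06*R[:,0],RT)); s=bot.read_state(); print(s["tool_pos"],s["time"])
E
```

```text
(array([-0.236,  0.817, -0.298]), array([-0.0002, -0.    ,  0.0005]))
[ 0.45231201 -0.21232689  0.40366438] 2.6
```

Emit:
servo_tool(series=[[-0.08,0.27,-0.1,0,0,0,0.45],[-0.16,0.55,-0.2,0,0,0,0.45],[-0.236,0.817,-0.298,0,0,0,0.45],[-0.236,0.817,-0.298,0,0,0,0.45],[-0.236,0.817,-0.298,0,0,0,0.45],[-0.236,0.817,-0.298,0,0,0,0.45]])

```text
time: 3.2
tool_pos: [0.4178, -0.0904, 0.3598]
tcp_rot: [2.597, 0.51, 0.282]
wrist_force: [-0.5, -0.8, 0.1]
width: 0.55
grip_force: 0.0
```

```bash
python3 look.py 2 crank,handle_mid,bolt_knob_mid,collar,lid_port; python3 fit2.py 1,2
```

```text
3.5 [ 0.41768309 -0.08991351  0.35919454] [ 0.116 -0.504  2.111 -0.476  1.303  1.373]
{'crank': [(0.91, 315.8, 125.1)], 'handle_mid': [(0.95, 366.3, 85.6), (0.63, 251.1, 219.3)], 'bolt_knob_mid': [(0.82, 335.2, 220.3), (0.72, 315.6, 228.3), (0.56, 318.4, 122.6)], 'collar': [(0.76, 319.7, 122.2), (0.58, 366.5, 87.3)], 'lid_port': []}
21.070245146592114 [ 0.5288 -0.1537 -0.9976 -0.0406  0.2549  0.4914 -0.0194  0.1022] [-57.1595199   28.15309825] sd [0.0019 0.0028 0.0128 0.0033 0.0021 0.0255 0.0041 0.001 ]
[[1.5, 0.8], [0.4, -0.4], [-0.1, 0.6], [0.7, 1.3], [-0.9, -2.2], [0.8, 0.1], [-1.3, 1.1], [0.2, 2.7], [3.7, -0.9], [0.3, -0.6], [1.3, -0.6]]
[[-0.4, -0.5], [3.9, 0.8], [-0.5, -1.6], [-3.3, 0.8], [0.1, 0.2], [0.7, -2.8]]
mill [ 0.5288 -0.1537  0.    ]
crank [ 0.5068 -0.1196  0.2549]
handle [ 0.5389 -0.1258  0.3038]
knob [ 0.4238 -0.1847  0.2381]
hl [ 0.5448 -0.0217  0.05  ]
hr [ 0.402  -0.1139  0.05  ]
bl [ 0.5448 -0.0217  0.    ]
br [ 0.402  -0.1139  0.    ]
```

View pics/w2.png

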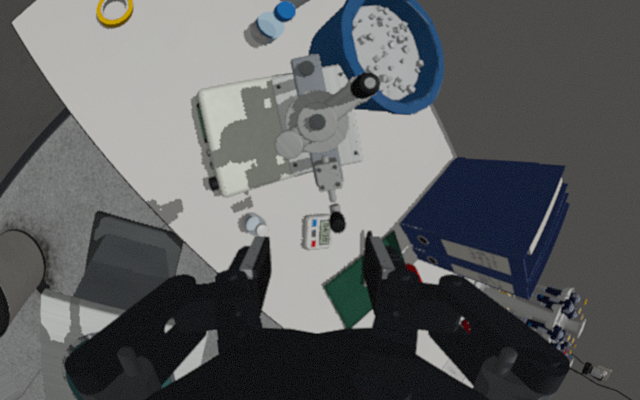

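```bash
python3 - <<'E'
from h import *
p=np.load("p2.npy"); A,U,Y=frame(p[2]); s=bot.read_state(); R0=Rn.from_rotvec(s["tcp_rot"]); z0=R0.as_matrix()[:,2]
v=np.cross(z0,-A); RT=Rn.from_rotvec(v)*R0; np.save("RT0.npy",RT.as_matrix()); print(RT.as_matrix().round(3))
h=np.array([.5389,-.1258,.3038])
for d in (.07,-.014): print(delta(h+d*A,RT))
print((-.084*A/.15).round(3))
E
```

```text
[[ 0.913  0.304  0.271]
 [ 0.396 -0.816 -0.42 ]
 [ 0.094  0.491 -0.866]]
(array([ 0.682, -0.043,  0.035]), array([-0.0023,  0.0032, -0.0023]))
(array([ 0.833, -0.278, -0.45 ]), array([-0.0023,  0.0032, -0.0023]))
[ 0.152 -0.235 -0.485]
```

Emit:
servo_tool(series=[[0.25,-0.01,0.03,-0.002,0.003,-0.002,0.45],[0.5,-0.03,0.035,-0.002,0.003,-0.002,0.45],[0.682,-0.043,0.035,-0.002,0.003,-0.002,0.45],[0.682,-0.043,0.035,-0.002,0.003,-0.002,0.45],[0.682,-0.043,0.035,-0.002,0.003,-0.002,0.45],[0.682,-0.043,0.035,-0.002,0.003,-0.002,0.45]])

```text
time: 4.1
tool_pos: [0.5193, -0.0955, 0.364]
tcp_rot: [2.595, 0.508, 0.264]
wrist_force: [-0.6, 0.1, 0.0]
width: 0.55
grip_force: 0.0
```

```bash
python3 look.py 3 crank,handle_mid,bolt_knob_mid,collar,lid_port; python3 fit2.py 1,2,3; python3 - <<'E'
import cv2
a=cv2.imread("pics/w3.png")[100:340,180:480]
cv2.imwrite("pics/w3c.png",cv2.resize(a,None,fx=2,fy=2))
E
```

```text
4.4 [ 0.51956791 -0.09512632  0.36453949] [ 0.08  -0.278  1.954 -0.483  1.236  1.372]
{'crank': [(0.74, 275.9, 223.4)], 'handle_mid': [(0.67, 321.2, 200.1)], 'bolt_knob_mid': [(0.78, 300.5, 301.9)], 'collar': [(0.98, 280.3, 214.4)], 'lid_port': [(0.59, 306.7, 184.3)]}
22.9208337965487 [ 0.5286 -0.154  -1.0057 -0.0412  0.2568  0.4845 -0.0235  0.1022] [-57.61996533  27.75718363] sd [0.0017 0.0026 0.0103 0.003  0.0016 0.0198 0.0029 0.001 ]
[[1.5, 1.0], [0.6, -1.1], [0.3, 0.4], [0.6, 1.6], [-0.8, -2.4], [0.6, 0.1], [-1.5, 0.9], [0.1, 2.8], [3.7, -0.8], [0.0, -0.6], [1.3, -1.0]]
[[-0.1, -0.4], [4.3, 0.4], [-0.8, -1.6], [-1.9, 1.1], [-0.2, -0.2], [1.3, -2.8], [-1.3, -0.0], [0.1, 0.9], [0.4, -0.1]]
mill [ 0.5286 -0.154   0.    ]
crank [ 0.5065 -0.1192  0.2568]
handle [ 0.5384 -0.126   0.3057]
knob [ 0.4241 -0.1854  0.2364]
hl [ 0.5456 -0.0221  0.05  ]
hr [ 0.402  -0.1131  0.05  ]
bl [ 0.5456 -0.0221  0.    ]
br [ 0.402  -0.1131  0.    ]
```

View pics/w3c.png

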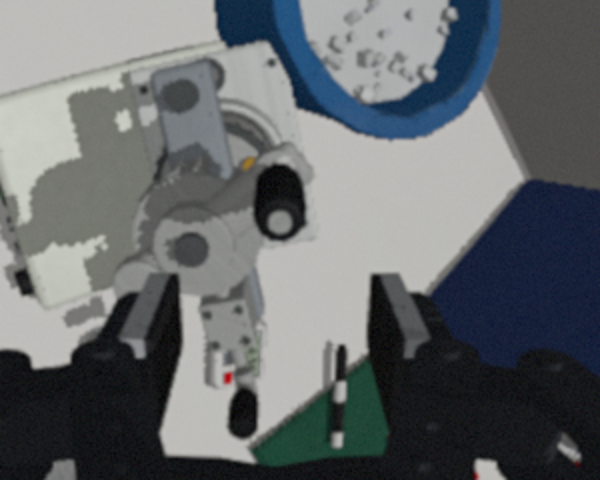

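Emit:
servo_tool(series=[[0.05,-0.082,-0.158,0,0,0,0.45],[0.1,-0.163,-0.315,0,0,0,0.45],[0.151,-0.245,-0.473,0,0,0,0.45],[0.151,-0.245,-0.473,0,0,0,0.45],[0.151,-0.245,-0.473,0,0,0,0.45],[0.151,-0.245,-0.473,0,0,0,0.6]])

```text
time: 5.0
tool_pos: [0.5432, -0.1317, 0.2951]
tcp_rot: [2.594, 0.509, 0.268]
wrist_force: [0.4, 0.2, 1.2]
width: 0.406
grip_force: 0.0
```

Emit:
servo_tool(series=[[0,0,0,0,0,0,0.7],[0,0,0,0,0,0,0.9],[0,0,0,0,0,0,1],[0,0,0,0,0,0,1],[0,0,0,0,0,0,1],[0,0,0,0,0,0,1]], newtons=40)

```text
time: 5.6
tool_pos: [0.5431, -0.1313, 0.295]
tcp_rot: [2.595, 0.509, 0.269]
wrist_force: [-4.2, 4.5, 5.9]
width: 0.214
grip_force: 38.9
```

```bash
cat > st.py <<'E'
from h import *
p=np.load("p2.npy"); A,U,Y=frame(p[2]); s=bot.read_state(); C=model=np.array([.5065,-.1192,.2568])
d=s["tool_pos"]-C; f=np.array(s["wrist_force"]); th=np.arctan2(d@Y,d@U); r=np.hypot(d@Y,d@U)
er=np.cos(th)*U+np.sin(th)*Y; et=-np.sin(th)*U+np.cos(th)*Y
print("t",s["time"],"th",np.degrees(th).round(2),"r",r.round(4),"ax",(d@A).round(4),"F rad %.1f tan %.1f ax %.1f"%(f@er,f@et,f@A),"w",s["width"],s["grip_force"],s["tool_pos"].round(4),"Mz %.2f"%(np.array(s["torque"])@A))
E
python3 st.py
```

```text
t 5.6 th 28.5 r 0.0512 ax 0.0182 F rad -2.5 tan 0.1 ax 8.2 w 0.2144492522431566 38.92288327217102 [ 0.5431 -0.1313  0.295 ] Mz 0.02
```

```bash
cat > arc.py <<'E'
from h import *
import sys
yaw=np.load("p2.npy")[2]; A,U,Y=frame(yaw)
def arc(a,b,n,r=.05):
    e=lambda t:np.cos(np.radians(t))*U+np.sin(np.radians(t))*Y
    return [((r*(e(a+(b-a)*k/n)-e(a)))/.15).round(3).tolist() for k in range(1,n+1)]
if __name__=="__main__":
    a,b,n=float(sys.argv[1]),float(sys.argv[2]),int(sys.argv[3]); print(arc(a,b,n))
E
python3 arc.py 28.5 0 4
```

```text
[[-0.024, -0.033, 0.009], [-0.051, -0.063, 0.015], [-0.082, -0.091, 0.019], [-0.116, -0.115, 0.02]]
```

Emit:
servo_tool(series=[[-0.024,-0.033,0.009,0,0,0,1],[-0.051,-0.063,0.015,0,0,0,1],[-0.082,-0.091,0.019,0,0,0,1],[-0.116,-0.115,0.02,0,0,0,1]])

```text
time: 6.0
tool_pos: [0.5259, -0.1482, 0.2977]
tcp_rot: [2.596, 0.509, 0.27]
wrist_force: [-2.3, 5.3, 4.6]
width: 0.218
grip_force: 38.9
```

```bash
python3 st.py; for a in 0 -60 -120 -180 -240 -300; do python3 arc.py $a $((a-60)) 8; done
```

```text
t 6.0 th 0.91 r 0.0506 ax 0.0179 F rad -2.6 tan 0.9 ax 6.8 w 0.21825700274499313 38.867107629776 [ 0.5259 -0.1482  0.2977] Mz -0.02
[[-0.038, -0.021, -0.001], [-0.078, -0.038, -0.006], [-0.119, -0.05, -0.013], [-0.161, -0.057, -0.022], [-0.203, -0.058, -0.034], [-0.244, -0.055, -0.049], [-0.284, -0.046, -0.065], [-0.321, -0.033, -0.083]]
[[-0.034, 0.018, -0.02], [-0.065, 0.041, -0.04], [-0.092, 0.068, -0.062], [-0.115, 0.098, -0.083], [-0.133, 0.131, -0.105], [-0.145, 0.167, -0.126], [-0.153, 0.205, -0.147], [-0.155, 0.244, -0.167]]
[[0.004, 0.039, -0.018], [0.013, 0.079, -0.035], [0.027, 0.117, -0.049], [0.046, 0.155, -0.061], [0.071, 0.19, -0.071], [0.099, 0.222, -0.078], [0.131, 0.251, -0.082], [0.166, 0.276, -0.083]]
[[0.038, 0.021, 0.001], [0.078, 0.038, 0.006], [0.119, 0.05, 0.013], [0.161, 0.057, 0.022], [0.203, 0.058, 0.034], [0.244, 0.055, 0.049], [0.284, 0.046, 0.065], [0.321, 0.033, 0.083]]
[[0.034, -0.018, 0.02], [0.065, -0.041, 0.04], [0.092, -0.068, 0.062], [0.115, -0.098, 0.083], [0.133, -0.131, 0.105], [0.145, -0.167, 0.126], [0.153, -0.205, 0.147], [0.155, -0.244, 0.167]]
[[-0.004, -0.039, 0.018], [-0.013, -0.079, 0.035], [-0.027, -0.117, 0.049], [-0.046, -0.155, 0.061], [-0.071, -0.19, 0.071], [-0.099, -0.222, 0.078], [-0.131, -0.251, 0.082], [-0.166, -0.276, 0.083]]
```

Emit:
servo_tool(series=[[-0.038,-0.021,-0.001,0,0,0,1],[-0.078,-0.038,-0.006,0,0,0,1],[-0.119,-0.05,-0.013,0,0,0,1],[-0.161,-0.057,-0.022,0,0,0,1],[-0.203,-0.058,-0.034,0,0,0,1],[-0.244,-0.055,-0.049,0,0,0,1],[-0.284,-0.046,-0.065,0,0,0,1],[-0.321,-0.033,-0.083,0,0,0,1]])

```text
time: 6.8
tool_pos: [0.4782, -0.1534, 0.285]
tcp_rot: [2.594, 0.51, 0.271]
wrist_force: [2.1, 5.9, 3.2]
width: 0.215
grip_force: 39.0
```

```bash
python3 st.py
```

```text
t 6.8 th -58.41 r 0.0496 ax 0.0176 F rad -5.1 tan 1.1 ax 4.7 w 0.21548690676576807 38.96376550197601 [ 0.4782 -0.1534  0.285 ] Mz -0.01
```

Emit:
servo_tool(series=[[-0.034,0.018,-0.02,0,0,0,1],[-0.065,0.041,-0.04,0,0,0,1],[-0.092,0.068,-0.062,0,0,0,1],[-0.115,0.098,-0.083,0,0,0,1],[-0.133,0.131,-0.105,0,0,0,1],[-0.145,0.167,-0.126,0,0,0,1],[-0.153,0.205,-0.147,0,0,0,1],[-0.155,0.244,-0.167,0,0,0,1]])

```text
time: 7.6
tool_pos: [0.4544, -0.1178, 0.2602]
tcp_rot: [2.592, 0.509, 0.268]
wrist_force: [-0.4, 2.9, 7.8]
width: 0.218
grip_force: 39.3
```

```bash
python3 st.py
```

```text
t 7.6 th -118.46 r 0.0492 ax 0.0175 F rad -1.9 tan 0.8 ax 8.1 w 0.21781284080628333 39.28363502025604 [ 0.4544 -0.1178  0.2602] Mz -0.01
```

Emit:
servo_tool(series=[[0.004,0.039,-0.018,0,0,0,1],[0.013,0.079,-0.035,0,0,0,1],[0.027,0.117,-0.049,0,0,0,1],[0.046,0.155,-0.061,0,0,0,1],[0.071,0.19,-0.071,0,0,0,1],[0.099,0.222,-0.078,0,0,0,1],[0.131,0.251,-0.082,0,0,0,1],[0.166,0.276,-0.083,0,0,0,1]])

```text
time: 8.4
tool_pos: [0.4781, -0.0756, 0.2474]
tcp_rot: [2.596, 0.508, 0.265]
wrist_force: [-7.7, 8.4, 11.8]
width: 0.213
grip_force: 40.1
```

```bash
python3 st.py
```

```text
t 8.4 th -179.33 r 0.0498 ax 0.0179 F rad 3.8 tan 1.9 ax 15.8 w 0.21293820409606143 40.1048469543457 [ 0.4781 -0.0756  0.2474] Mz -0.02
```

Emit:
servo_tool(series=[[0.038,0.021,0.001,0,0,0,1],[0.078,0.038,0.006,0,0,0,1],[0.119,0.05,0.013,0,0,0,1],[0.161,0.057,0.022,0,0,0,1],[0.203,0.058,0.034,0,0,0,1],[0.244,0.055,0.049,0,0,0,1],[0.284,0.046,0.065,0,0,0,1],[0.321,0.033,0.083,0,0,0,1]])

```text
time: 9.2
tool_pos: [0.528, -0.0695, 0.2604]
tcp_rot: [2.596, 0.51, 0.27]
wrist_force: [-2.9, 10.3, 9.4]
width: 0.211
grip_force: 39.9
```

```bash
python3 st.py
```

```text
t 9.2 th 118.77 r 0.051 ax 0.0184 F rad 4.7 tan 2.2 ax 13.3 w 0.21081232225885757 39.85459327697754 [ 0.528  -0.0695  0.2604] Mz 0.00
```

Emit:
servo_tool(series=[[0.034,-0.018,0.02,0,0,0,1],[0.065,-0.041,0.04,0,0,0,1],[0.092,-0.068,0.062,0,0,0,1],[0.115,-0.098,0.083,0,0,0,1],[0.133,-0.131,0.105,0,0,0,1],[0.145,-0.167,0.126,0,0,0,1],[0.153,-0.205,0.147,0,0,0,1],[0.155,-0.244,0.167,0,0,0,1]])

```text
time: 10.0
tool_pos: [0.5511, -0.1074, 0.2861]
tcp_rot: [2.594, 0.509, 0.269]
wrist_force: [-2.1, 7.4, 9.6]
width: 0.213
grip_force: 39.7
```

```bash
python3 st.py
```

```text
t 10.0 th 58.74 r 0.0514 ax 0.0184 F rad 1.0 tan 2.5 ax 12.0 w 0.21295382949811176 39.654441475868225 [ 0.5511 -0.1074  0.2861] Mz -0.02
```

Emit:
servo_tool(series=[[-0.004,-0.039,0.018,0,0,0,1],[-0.013,-0.079,0.035,0,0,0,1],[-0.027,-0.117,0.049,0,0,0,1],[-0.046,-0.155,0.061,0,0,0,1],[-0.071,-0.19,0.071,0,0,0,1],[-0.099,-0.222,0.078,0,0,0,1],[-0.131,-0.251,0.082,0,0,0,1],[-0.166,-0.276,0.083,0,0,0,1]])

```text
time: 10.8
tool_pos: [0.525, -0.1488, 0.2976]
tcp_rot: [2.595, 0.508, 0.267]
wrist_force: [-3.7, 7.5, 9.8]
width: 0.215
grip_force: 39.7
```

```bash
python3 st.py; python3 - <<'E'
from h import *
p=np.load("p2.npy"); A,U,Y=frame(p[2]); C=np.array([.5065,-.1192,.2568])
P=np.array([[.5259,-.1482,.2977],[.4782,-.1534,.285],[.4544,-.1178,.2602],[.4781,-.0756,.2474],[.528,-.0695,.2604],[.5511,-.1074,.2861],[.5431,-.1313,.295]])-C
u,y=P@U,P@Y
r=least_squares(lambda q:np.hypot(u-q[0],y-q[1])-q[2],[0,0,.05]); print(r.x,r.fun.round(4),np.degrees(np.arctan2(y-r.x[1],u-r.x[0])).round(1))
print("C",C+r.x[0]*U+r.x[1]*Y)
n=np.linalg.svd(P-P.mean(0))[2][2]; print("normal",n*np.sign(n[2]),"A",A)
E
```

```text
t 10.8 th -0.24 r 0.0506 ax 0.0178 F rad -2.3 tan 0.9 ax 12.6 w 0.21515908092443212 39.706352949142456 [ 0.525  -0.1488  0.2976] Mz 0.09
[0.0004071  0.00108005 0.05028804] [-0.     -0.      0.0001 -0.0001  0.      0.     -0.    ] [  -0.3  -59.4 -118.3 -178.   119.8   58.5   27.7]
C [ 0.50760093 -0.11891934  0.25700355]
normal [-0.27638466  0.41764664  0.86555347] A [-0.26776627  0.42225729  0.866025  ]
```

```bash
sed -i 's/p=np.load("p2.npy"); A,U,Y=frame(p\[2\])/A,U,Y=frame(np.radians(-57.0))/; s/\[.5065,-.1192,.2568\]/[.5076,-.1189,.2570]/' st.py; sed -i 's/^yaw=.*;/yaw=np.radians(-57.0);/' arc.py; python3 st.py; python3 arc.py -2 -60 8
```

```text
t 10.8 th -1.91 r 0.0503 ax 0.0178 F rad -2.3 tan 0.9 ax 12.6 w 0.21515908092443212 39.706352949142456 [ 0.525  -0.1488  0.2976] Mz 0.08
[[-0.037, -0.02, -0.002], [-0.076, -0.035, -0.007], [-0.116, -0.046, -0.014], [-0.157, -0.053, -0.024], [-0.197, -0.054, -0.036], [-0.237, -0.051, -0.05], [-0.275, -0.043, -0.066], [-0.311, -0.03, -0.083]]
```

Emit:
servo_tool(series=[[-0.037,-0.02,-0.002,0,0,0,1],[-0.076,-0.035,-0.007,0,0,0,1],[-0.116,-0.046,-0.014,0,0,0,1],[-0.157,-0.053,-0.024,0,0,0,1],[-0.197,-0.054,-0.036,0,0,0,1],[-0.237,-0.051,-0.05,0,0,0,1],[-0.275,-0.043,-0.066,0,0,0,1],[-0.311,-0.03,-0.083,0,0,0,1]])

```text
time: 11.6
tool_pos: [0.4788, -0.1536, 0.2852]
tcp_rot: [2.594, 0.509, 0.268]
wrist_force: [-0.4, 5.5, 7.5]
width: 0.212
grip_force: 39.4
```

```bash
python3 st.py; for a in -60 -120 -180 -240 -300 -360; do python3 arc.py $a $((a-60)) 8; done
```

```text
t 11.6 th -59.11 r 0.0501 ax 0.0177 F rad -2.6 tan 1.0 ax 8.9 w 0.21249800916445966 39.42433834075928 [ 0.4788 -0.1536  0.2852] Mz 0.00
[[-0.035, 0.018, -0.02], [-0.066, 0.04, -0.04], [-0.093, 0.067, -0.062], [-0.116, 0.097, -0.083], [-0.134, 0.13, -0.105], [-0.147, 0.166, -0.126], [-0.155, 0.203, -0.147], [-0.157, 0.242, -0.167]]
[[0.003, 0.04, -0.018], [0.012, 0.079, -0.035], [0.026, 0.118, -0.049], [0.045, 0.155, -0.061], [0.068, 0.19, -0.071], [0.096, 0.223, -0.078], [0.128, 0.253, -0.082], [0.163, 0.278, -0.083]]
[[0.038, 0.022, 0.001], [0.078, 0.039, 0.006], [0.119, 0.051, 0.013], [0.161, 0.058, 0.022], [0.203, 0.06, 0.034], [0.244, 0.057, 0.049], [0.283, 0.049, 0.065], [0.321, 0.036, 0.083]]
[[0.035, -0.018, 0.02], [0.066, -0.04, 0.04], [0.093, -0.067, 0.062], [0.116, -0.097, 0.083], [0.134, -0.13, 0.105], [0.147, -0.166, 0.126], [0.155, -0.203, 0.147], [0.157, -0.242, 0.167]]
[[-0.003, -0.04, 0.018], [-0.012, -0.079, 0.035], [-0.026, -0.118, 0.049], [-0.045, -0.155, 0.061], [-0.068, -0.19, 0.071], [-0.096, -0.223, 0.078], [-0.128, -0.253, 0.082], [-0.163, -0.278, 0.083]]
[[-0.038, -0.022, -0.001], [-0.078, -0.039, -0.006], [-0.119, -0.051, -0.013], [-0.161, -0.058, -0.022], [-0.203, -0.06, -0.034], [-0.244, -0.057, -0.049], [-0.283, -0.049, -0.065], [-0.321, -0.036, -0.083]]
```

Not firm yet at -60.

Emit:
servo_tool(series=[[-0.035,0.018,-0.02,0,0,0,1],[-0.066,0.04,-0.04,0,0,0,1],[-0.093,0.067,-0.062,0,0,0,1],[-0.116,0.097,-0.083,0,0,0,1],[-0.134,0.13,-0.105,0,0,0,1],[-0.147,0.166,-0.126,0,0,0,1],[-0.155,0.203,-0.147,0,0,0,1],[-0.157,0.242,-0.167,0,0,0,1]])

```text
time: 12.4
tool_pos: [0.4549, -0.1202, 0.2617]
tcp_rot: [2.587, 0.507, 0.264]
wrist_force: [-3.2, -6.7, 11.8]
width: 0.215
grip_force: 39.6
```

```bash
python3 st.py
```

```text
t 12.4 th -115.61 r 0.0498 ax 0.0179 F rad 1.7 tan 11.0 ax 8.3 w 0.21476977728375063 39.55051124095917 [ 0.4549 -0.1202  0.2617] Mz 0.00
```

Emit:
servo_tool(series=[[0,0,0,0,0,0,1],[0,0,0,0,0,0,1],[0,0,0,0,0,0,1]])

```text
time: 12.7
tool_pos: [0.4548, -0.1197, 0.2614]
tcp_rot: [2.589, 0.507, 0.264]
wrist_force: [-4.2, -1.4, 11.0]
width: 0.217
grip_force: 39.6
```

```bash
python3 st.py; python3 - <<'E'
from h import *
bot.read_camera("top"); print(mark("lid_port","top"),mark("handle_mid","top"),mark("crank","top"))
E
python3 arc.py -116 -120 2
```

```text
t 12.7 th -116.34 r 0.0499 ax 0.0178 F rad 1.8 tan 6.0 ax 10.1 w 0.2165729144417238 39.563167691230774 [ 0.4548 -0.1197  0.2614] Mz 0.02
[(0.72, 319.4, 199.7)] [(0.41, 285.9, 250.8)] [(0.67, 289.7, 222.1)]
[[-0.0, 0.01, -0.005], [-0.001, 0.021, -0.01]]
```

```bash
python3 arc.py -116.3 -120.8 3
```

```text
[[-0.0, 0.008, -0.004], [-0.0, 0.016, -0.008], [-0.0, 0.024, -0.011]]
```

Emit:
servo_tool(series=[[0,0.008,-0.004,0,0,0,1],[-0.001,0.016,-0.008,0,0,0,1],[-0.001,0.023,-0.011,0,0,0,1],[-0.001,0.023,-0.011,0,0,0,1],[-0.001,0.023,-0.011,0,0,0,1]])

```text
time: 13.4
tool_pos: [0.4547, -0.1171, 0.26]
tcp_rot: [2.588, 0.507, 0.263]
wrist_force: [-4.3, -6.1, 11.7]
width: 0.215
grip_force: 39.5
```

```bash
python3 st.py
```

```text
t 13.4 th -119.7 r 0.05 ax 0.0178 F rad 1.9 tan 10.6 ax 8.7 w 0.2150080406400568 39.53189671039581 [ 0.4547 -0.1171  0.26  ] Mz -0.02
```

Emit:
servo_tool(series=[[0,0,0,0,0,0,0.5],[0,0,0,0,0,0,0.45],[0,0,0,0,0,0,0.45],[0,0,0,0,0,0,0.45],[-0.06,0.093,0.19,0,0,0,0.45],[-0.12,0.187,0.385,0,0,0,0.45],[-0.18,0.28,0.577,0,0,0,0.45],[-0.18,0.28,0.577,0,0,0,0.45],[-0.18,0.28,0.577,0,0,0,0.45],[-0.18,0.28,0.577,0,0,0,0.45]])

```text
time: 14.4
tool_pos: [0.4273, -0.0721, 0.3419]
tcp_rot: [2.595, 0.51, 0.262]
wrist_force: [0.5, -0.6, -0.3]
width: 0.546
grip_force: 0.0
```

```bash
python3 look.py 4 crank,handle_mid,bolt_knob_mid,collar,lid_port; python3 - <<'E'
import cv2
from h import *
a=cv2.imread("pics/w4.png")[80:300,200:480]
cv2.imwrite("pics/w4c.png",cv2.resize(a,None,fx=2.7,fy=2.7,interpolation=cv2.INTER_CUBIC))
bot.read_camera("scene")
print(mark("handle_mid","scene"),mark("bolt_knob_mid","scene"),mark("crank","scene"))
bot.read_camera("top")
print(mark("handle_mid","top"),mark("bolt_knob_mid","top"),mark("crank","top"))
A,U,Y=frame(np.radians(-57)); C=np.array([.5076,-.1189,.2570])
for t in (-115,-120,-125):
  t=np.radians(t);h=C+.05*(np.cos(t)*U+np.sin(t)*Y)+.031*A; print(proj(h,"scene"),proj(h,"top"))
E
```

```text
14.7 [ 0.42754893 -0.0723248   0.34266096] [ 0.171 -0.46   2.115 -0.496  1.299  1.444]
{'crank': [], 'handle_mid': [(0.84, 325.4, 197.3), (0.53, 276.7, 35.5)], 'bolt_knob_mid': [(0.9, 353.6, 236.1)], 'collar': [(0.74, 339.3, 132.9)], 'lid_port': []}
[(0.51, 353.1, 202.0)] [(0.41, 375.4, 193.8)] [(0.95, 330.8, 196.1)]
[(0.49, 285.3, 254.2)] [(0.54, 329.7, 266.9)] [(0.68, 291.8, 223.9)]
[354.44321213 200.6166201 ] [289.22678138 253.30101586]
[353.66983387 202.42537593] [287.03054167 253.4393071 ]
[352.7268534  204.16314088] [284.8160603  253.36279578]
```

View pics/w4c.png

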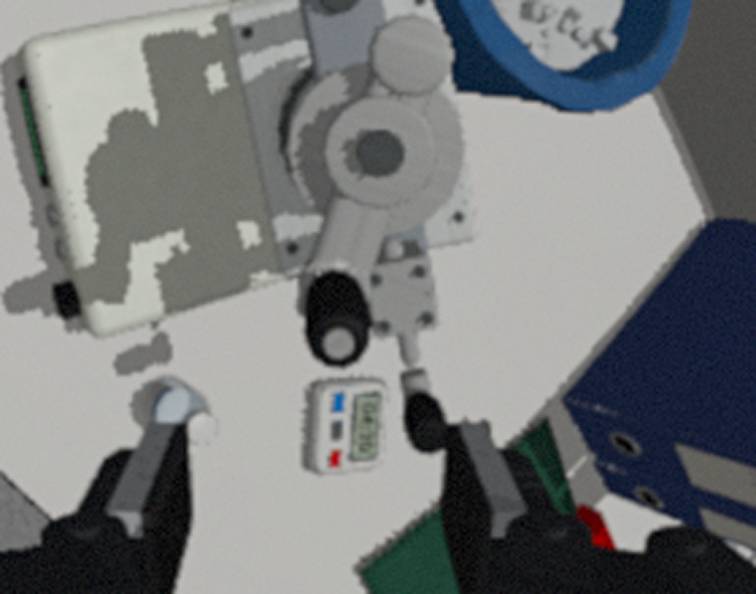

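The wrist crop shows the crank at the slot position, with the handle at about (325,197) in the full picture and the knob at about (355,233). The marks in the scene and top views agree with -120° as well. Next I push the knob from behind with shut fingers.

```bash
cat > kn.py <<'E'
from h import *
A,U,Y=frame(np.radians(-57)); C=np.array([.5076,-.1189,.2570])
RT=Rn.from_matrix(np.column_stack([Y,np.cross(-A,Y),-A]))
s=bot.read_state(); d=s["tool_pos"]-C; f=np.array(s["wrist_force"])
print("t",s["time"],"U,Y,A",(d@U).round(4),(d@Y).round(4),(d@A).round(4),"F U %.1f Y %.1f A %.1f"%(f@U,f@Y,f@A),"tilt",np.degrees((RT*Rn.from_rotvec(s["tcp_rot"]).inv()).magnitude()).round(1))
if __name__=="__main__":
    for u,y,a in ((0,-.15,.085),(0,-.15,-.03),(0,-.11,-.03)): print(delta(C+u*U+y*Y+a*A,RT))
    print("unit mm:",(Y*.001/.15).round(5),(A*.001/.15).round(5))
E
python3 kn.py; python3 fit2.py 1,2,3 | grep knob; python3 - <<'E'
import json,sys
sys.argv=["x","1"]
from fit2 import fproj,np
from h import frame
w=json.load(open("w4.json")); A,U,Y=frame(np.radians(-57)); C=np.array([.5076,-.1189,.2570])
for k in (-.018,-.0235,-.029): print(k,fproj(C-.105*Y+k*A,w["i"]),fproj(C-.103*Y+k*A,w["i"]))
E
```

```text
t 15.1 U,Y,A -0.0284 -0.0413 0.1164 F U -0.4 Y -0.0 A 0.1 tilt 10.8
(array([-0.461, -0.62 , -0.087]), array([-0.0167,  0.0253,  0.0519]))
(array([-0.253, -0.941, -0.751]), array([-0.0167,  0.0253,  0.0519]))
(array([-0.029, -0.796, -0.751]), array([-0.0167,  0.0253,  0.0519]))
unit mm: [0.00559 0.00363 0.     ] [-0.00182  0.0028   0.00577]
knob [ 0.4241 -0.1854  0.2364]
15.521685691920794 [ 0.5295 -0.1529 -0.9845 -0.04    0.2527  0.4811 -0.015   0.1022] [-56.40874602  27.56518614] sd [0.0022 0.0032 0.0219 0.0037 0.0024 0.0314 0.0054 0.001 ]
[[1.6, 0.8], [0.2, 0.3], [-0.5, 0.5], [0.5, 0.8], [-1.2, -1.9], [1.1, 0.1], [-1.2, 1.4], [0.3, 2.5], [3.5, -1.0], [0.4, -0.8], [1.1, -0.2]]
[[-0.5, -0.3], [3.6, 0.8], [-0.4, -1.9]]
mill [ 0.5295 -0.1529  0.    ]
crank [ 0.5074 -0.1197  0.2527]
handle [ 0.5393 -0.1259  0.3017]
knob [ 0.424  -0.184   0.2397]
hl [ 0.5437 -0.0208  0.05  ]
hr [ 0.4021 -0.1148  0.05  ]
bl [ 0.5437 -0.0208  0.    ]
br [ 0.4021 -0.1148  0.    ]
-0.018 [356.34483856 234.48794207] [356.07022741 232.74877576]
-0.0235 [355.73322796 232.49010657] [355.46064366 230.77306996]
-0.029 [355.13936538 230.55289808] [354.86884535 228.85760076]
```

Emit:
servo_tool(series=[[-0.15,-0.2,0,-0.006,0.008,0.017,0.8],[-0.31,-0.41,-0.04,-0.012,0.017,0.035,1],[-0.461,-0.62,-0.087,-0.0167,0.0253,0.052,1],[-0.461,-0.62,-0.087,-0.0167,0.0253,0.052,1],[-0.461,-0.62,-0.087,-0.0167,0.0253,0.052,1],[-0.461,-0.62,-0.087,-0.0167,0.0253,0.052,1]])

```text
time: 15.7
tool_pos: [0.3593, -0.1645, 0.331]
tcp_rot: [2.524, 0.748, 0.202]
wrist_force: [-1.2, -0.3, -0.4]
width: 0.003
grip_force: 0.0
```

```bash
python3 kn.py
```

```text
t 15.7 U,Y,A 0.0002 -0.1492 0.0853 F U -0.6 Y -1.2 A -0.1 tilt 0.1
(array([-0.004, -0.003, -0.002]), array([-0.0002,  0.0003, -0.0002]))
(array([ 0.204, -0.324, -0.666]), array([-0.0002,  0.0003, -0.0002]))
(array([ 0.428, -0.179, -0.666]), array([-0.0002,  0.0003, -0.0002]))
unit mm: [0.00559 0.00363 0.     ] [-0.00182  0.0028   0.00577]
```

Emit:
servo_tool(series=[[0.05,-0.08,-0.163,0,0,0,1],[0.1,-0.16,-0.33,0,0,0,1],[0.15,-0.24,-0.49,0,0,0,1],[0.2,-0.318,-0.653,0,0,0,1],[0.2,-0.318,-0.653,0,0,0,1],[0.2,-0.318,-0.653,0,0,0,1]])

```text
time: 16.3
tool_pos: [0.3893, -0.2116, 0.2323]
tcp_rot: [2.524, 0.751, 0.199]
wrist_force: [-0.5, -0.8, 0.4]
width: -0.0
grip_force: 0.0
```

Emit:
servo_tool(series=[[0.04,0.026,0,0,0,0,1],[0.08,0.052,0,0,0,0,1],[0.12,0.078,0,0,0,0,1],[0.145,0.094,0,0,0,0,1],[0.17,0.11,0,0,0,0,1],[0.185,0.12,0,0,0,0,1]])

```text
time: 16.9
tool_pos: [0.4167, -0.1946, 0.2329]
tcp_rot: [2.523, 0.749, 0.2]
wrist_force: [-2.0, -1.1, 1.7]
width: -0.002
grip_force: 1.0
```

```bash
python3 kn.py | head -1
```

```text
t 16.9 U,Y,A 0.0 -0.1175 -0.0279 F U 0.7 Y -2.3 A 1.6 tilt 0.1
```

Emit:
servo_tool(series=[[0.008,0.005,0,0,0,0,1],[0.016,0.01,0,0,0,0,1],[0.024,0.015,0,0,0,0,1],[0.03,0.02,0,0,0,0,1]])

```text
time: 17.3
tool_pos: [0.4209, -0.1918, 0.2326]
tcp_rot: [2.524, 0.748, 0.2]
wrist_force: [-1.3, -1.0, 1.0]
width: -0.001
grip_force: 1.0
```

```bash
python3 kn.py | head -1
```

```text
t 17.3 U,Y,A -0.0002 -0.1125 -0.0281 F U 0.6 Y -1.6 A 0.8 tilt 0.0
```

Emit:
servo_tool(series=[[0.008,0.005,0,0,0,0,1],[0.016,0.01,0,0,0,0,1],[0.024,0.015,0,0,0,0,1],[0.03,0.02,0,0,0,0,1]])

```text
time: 17.7
tool_pos: [0.4256, -0.1887, 0.2326]
tcp_rot: [2.524, 0.748, 0.2]
wrist_force: [-1.0, -1.6, 1.0]
width: -0.0
grip_force: 1.0
```

```bash
python3 kn.py | head -1
```

```text
t 17.7 U,Y,A -0.0002 -0.1068 -0.028 F U 1.2 Y -1.7 A 0.5 tilt 0.0
```

Emit:
servo_tool(series=[[0.006,0.004,0,0,0,0,1],[0.011,0.007,0,0,0,0,1],[0.017,0.011,0,0,0,0,1]])

```text
time: 18.0
tool_pos: [0.4262, -0.1883, 0.2325]
tcp_rot: [2.523, 0.747, 0.193]
wrist_force: [-10.0, -5.9, 5.6]
width: -0.002
grip_force: 6.0
```

```bash
python3 kn.py | head -1
```

```text
t 18.0 U,Y,A -0.0003 -0.1061 -0.0281 F U 2.4 Y -11.6 A 5.1 tilt 0.3
```

Emit:
servo_tool(series=[[0.006,0.004,0,0,0,0,1],[0.006,0.004,0,0,0,0,1],[-0.08,-0.052,0,0,0,0,1],[-0.17,-0.11,0,0,0,0,1],[-0.22,-0.2,0.12,0,0,0,1],[-0.3,-0.1,0.35,0,0,0,1],[-0.35,0,0.6,0,0,0,1],[-0.35,0,0.6,0,0,0,1],[-0.35,0,0.6,0,0,0,1]])

```text
time: 18.9
tool_pos: [0.3765, -0.1865, 0.3241]
tcp_rot: [2.523, 0.748, 0.205]
wrist_force: [-0.4, 0.0, -0.6]
width: 0.001
grip_force: 0.0
```

```bash
python3 look.py 5 handle_mid,bolt_knob_mid,collar; python3 kn.py|head -1; python3 - <<'E'
import cv2
from h import *
A,U,Y=frame(np.radians(-57)); C=np.array([.5076,-.1189,.2570])
for c in ("top","scene"):
  a=bot.read_camera(c); print(mark("bolt_knob_mid",c),mark("lid_port",c),[proj(C-y*Y-.02*A,c).round(1).tolist() for y in(.105,.088)])
  if c=="top": t=a[150:310,230:390,::-1]
w=cv2.imread("pics/w5.png")[60:300,200:500]
cv2.imwrite("pics/f.png",np.hstack([cv2.resize(t,(400,400)),cv2.resize(w,(400,400))]))
E
```

```text
19.1 [ 0.37494467 -0.18686673  0.32055025] [-0.209 -0.599  2.229 -0.396  1.158  0.881]
{'handle_mid': [(0.95, 248.4, 63.2)], 'bolt_knob_mid': [(0.63, 288.9, 125.0)], 'collar': [(0.93, 292.9, 20.8), (0.45, 290.1, 123.5)]}
t 19.1 U,Y,A 0.0186 -0.1483 0.0627 F U -0.1 Y -0.0 A 0.5 tilt 0.2
[(0.74, 328.0, 261.9)] [(0.27, 315.4, 211.7)] [[329.3, 267.8], [324.0, 259.8]]
[(0.42, 367.7, 195.9)] [(0.61, 366.9, 194.1)] [[377.7, 197.9], [370.1, 198.4]]
```

View pics/f.png

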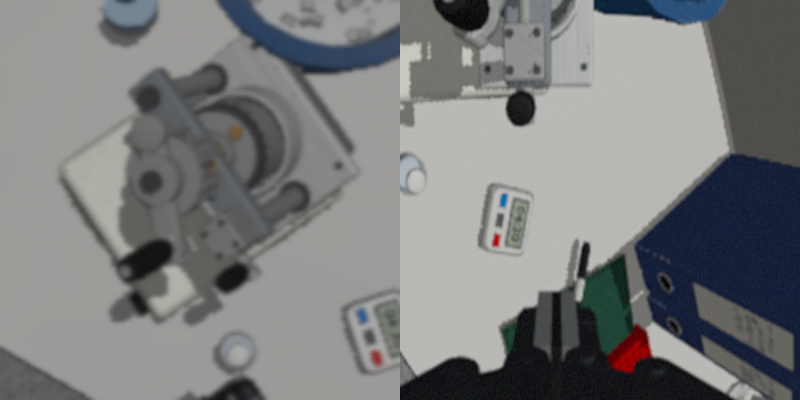

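The final picture shows the knob drawn in against the bolt's block, at about (323,261) in the top view. The port has turned only a little, the bottles and timer are where they were, and the gripper is clear.

```bash
python3 -c "
from workcell import bot
print(bot.finish_job())"
```

```text
the job is handed in; nothing more can be done
None
```

The job is handed in. I turned the crank clockwise until it went firm (about 11 N at the handle), continued to the next slot, and pushed the lock bolt in until it met its stop. The gripper has let go of everything, and the bottles and timer were not touched.

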